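Hold the belt tension off on the linisher

ROBOT

A 6-joint arm with a two-finger parallel gripper is mounted at the origin on the work surface. World frame = base frame: x ahead of the robot, y to its left, z up, the work surface at z = 0. Lengths are in m, angles in rad, forces in N, time in s.
With the tool pointing down it reaches from about 0.375 to 0.975 m from the base axis. Payload 3.8 kg.
Tool frame: the origin (TCP) lies midway between the tips of the shut fingers; the grasp point (between the pads) lies 19 mm behind it; x points along the fingers, y is the direction in which the jaws open and shut, and the axes are right-handed (so a half turn about x gives the same grasp; the last joint's range is limited). The gripper opens to 88 mm and grips with 3 to 60 N. Pads are 18 mm wide; open, the fingers measure 123 mm over their backs; the gripper's body (75 mm by 187 mm) begins 45 mm behind the grasp point.
Start: joints at [-1.181, 0.264, 1.604, -0, 1.274, -0.037], TCP at [0.279, -0.614, 0.239] pointing down, gripper open.
Joint ranges: [-2.63, 2.63], [-0.94, 2.18], [0.31, 2.57], [-1.31, 4.45], [0, 2.66], [-2.55, 2.55]. Speed limits (rad/s): [2.57, 2.57, 3.14, 3.14, 3.14, 3.14].

INTERFACE

Orientations are given as a rotation vector (axis times angle).
In Python, from cell import manip, inverse_kinematics, cams, order gives the robot as it stands. Calls block until the motion is done:
- manip.move_pose(position, orientation): joint-space move of the TCP to a pose.
- manip.move_linear(position, rate=0.15, rot=None): straight line of the TCP; rot=None keeps the orientation; rate is the mean speed in m/s.
- manip.set_joints(angles): joint-space move.
- manip.set_gripper(opening, force=None): finger opening in m; force is the grip in N (None keeps the last); returns when the fingers have stopped.
- manip.dwell(seconds).
- inverse_kinematics(position, orientation): joint angles nearest the present ones, or None.
- manip.state(): the state.
- cams.capture(name): name is "scene" or "top" or "wrist"; returns a dict with "image" (420x560x3 uint8, blue, green, red), "z_map" (420x560 float32, m along the optical axis (not along the pixel's ray), 0 where there is no reading), "intrinsics" (3x3 intrinsics, pixels), "position" and "orientation" of the camera in the world; the wrist camera has in their place "T_tool_cam" (4x4, takes a point from camera to tool coordinates, whose origin is the TCP and whose axes are the tool frame's). Camera axes: x right, y down, z forward; pixel columns grow to the right and rows downward; lengths in m; the calibration is good to about 2 mm. A picture is of the moment at which its call begins: read the wrist's pose just before it.
A pose or a line that the arm cannot do raises manip.IKError and nothing moves.
- order.close_job(): hands the job in, once; it reports no verdict.
The state is a dict: "clock": time; "joint_pos": joint angles; "joint_velocities": joint speeds; "tau": joint torques, N m; "tool_pos": TCP position; "tcp_rot": TCP orientation; "contact_force": force on the tool from outside, world axes, zero at the start; "moment": the same for the moment, N m; "gripper_width": finger opening in m.
Only numpy, scipy, OpenCV 4.12 (cv2) and the standard library are available. Lean on these libraries where they do the work, as an engineer would, in place of code of your own. Each camera call takes 0.05 s, during which the arm holds its last target.

TASK

The belt linisher on the shoe-repair bench is getting a fresh belt, but the cement bottle has fallen over in front of it, just where the belt has to go on. Stand the bottle upright in its steel drip tray and let go of it, then pull the linisher's spring-loaded tension slide by its black grip until the white pointer stands over the red mark. Finish holding it there, pointer over the mark, so that I can slip the belt on; leave the other things on the bench alone.

Things in the scene. Friction and masses are not known exactly. Their poses are not given: they have to be found in the camera images.
- linisher: Green fixed belt linisher, no belt on, y -170 to +203 mm. Origin on the bench under the drum plane, z up; +y runs from small aluminium idler drum (y -140 mm) to black drive drum (y +115, r 38), -x is its open front. Drums and platen: x -25 to +25 mm, 60 to 140 mm up. Grey motor behind drive drum: x 37 to 210, y 65 to 165, top 150 mm. Foot (12 mm thick): x -10 to 140 mm.
- tension_slide (a joint): Travel of the tension slide (m): 0 = sprung fully out (start, and where it returns when let go); grows as the grip is pulled along the linisher's +y, towards the drive drum; end stop at 0.055. Idler drum, grip and pointer move straight along +y by this value. No latch: the spring pulls back with about 8 N at 0, 1.8 N more per 10 mm, plus 0.6 N friction.
- slide_grip (a point): Middle of the slide's upright round black grip: 26 mm across, 150 to 205 mm above the bench; this point is 177.5 mm up, at x +53, y -60 mm in the linisher's frame with the slide at 0. Below it a 14 mm stem goes down to the slide at 120 mm. Nothing else near it is higher than 150 mm.
- slide_pointer (a point): Near the tip of the slide's white pointer needle, 5 mm wide, 128 mm above the bench; at x = +89 mm, y = -7.5 mm in the linisher's frame with the slide at 0, so 52.5 mm further along +y than the grip.
- release_mark: Red index clip on the outside of the slide's guide, 10 mm wide along y, 40 mm deep, 16 mm high, top just under the pointer; axes parallel to the linisher's, origin at the middle of its underside, 110 mm above the bench. It sits 24 to 44 mm along +y from where the pointer starts. The pointer is over it when both have the same y in the linisher's frame.
- cement_bottle: White plastic cement bottle with yellow band and tall blue cap, closed, 158 mm high, about 0.24 kg; starts lying on the bench. Origin: middle of its base; its z axis runs from the base to the cap (level while it lies). Body 60 mm across up to 98 mm from the base, neck 26 mm across, blue cap 32 mm across from 112 to 158 mm.
- bottle_cap (a point): On the bottle's axis inside the blue cap, 137 mm from the base.
- drip_tray: Square shallow steel drip tray, 110 x 110 mm, fixed to the bench; floor 3 mm thick, rim 9 mm high and 3 mm thick. Origin: middle of its underside, on the bench.
- spray_can: Blue standing spray can, 57 mm across, 178 mm high; origin at its base. To be left alone.
- polish_tin: Flat round polish tin with red lid, 76 mm across, 23 mm high; origin at its base. To be left alone.
- hammer: Hammer with a light wooden handle, 240 mm long, lying on the bench. To be left alone.

How it is judged:
On the way, in this order (a step that is already met when the one before it is completed fails the run):
1. the bottle stands upright in the drip tray, let go of (angle between cement_bottle's own z axis and vertical below 0.1 rad and x of cement_bottle in the frame of drip_tray between -0.03 and 0.03 m and y of cement_bottle in the frame of drip_tray between -0.03 and 0.03 m and height (world z) of cement_bottle below 0.007 m and linear speed of cement_bottle below 0.03 m/s and contact force between the fingers and cement_bottle below 0.2 N), for 0.2 s.
2. the pointer stands over the red mark, the slide held by its grip (y of slide_pointer in the frame of release_mark between -0.005 and 0.005 m and contact force between the fingers and linisher above 5 N), for 0.3 s.
At the end, for the whole second after the job is handed in: Pointer within 5 mm of the middle of the red mark along the slide and still, the fingers holding the slide with over 5 N; bottle upright (within 0.1 rad), let go and at rest on the tray floor, its middle within 30 mm of the tray centre along each side; other things moved under 20 mm (all of step 2 and velocity of joint tension_slide between -0.01 and 0.01 m/s and contact force between cement_bottle and linisher below 0.1 N and angle between cement_bottle's own z axis and vertical below 0.1 rad and x of cement_bottle in the frame of drip_tray between -0.03 and 0.03 m and y of cement_bottle in the frame of drip_tray between -0.03 and 0.03 m and height (world z) of cement_bottle below 0.007 m and contact force between the fingers and cement_bottle below 0.2 N and linear speed of cement_bottle below 0.02 m/s); the arm keeps its last pose, push and grip.
It fails at once if the spray can, polish tin or hammer is disturbed (moved more than 20 mm or tipped) (distance of any of spray_can, polish_tin, hammer from where it was at the start of the episode above 0.02 m or angle between spray_can's own z axis and vertical above 0.3 rad).
It also fails if it takes over 58 s, if anything falls off the work surface, if the arm or the gripper's body presses on something with over 40 N, if the wrist force passes 120 N, or if a joint passes its speed limit or range.

## Working session

There is one attempt and no reset: what is moved stays moved. The work goes in short steps, each a Python script; the robot and the scene stay as the last script left them, time stands still between calls to the robot, and variables do not carry over. Pictures are saved under pics/ and viewed, and the job is handed in when it is done.

```bash
ls; mkdir -p pics; python3 - <<'E'
from cell import manip,cams
import cv2,numpy as np
np.set_printoptions(precision=4,suppress=True)
s=manip.state();print(s['clock'],s['tool_pos'],s['tcp_rot'],s['gripper_width'])
for n in ['scene','top','wrist']:
    c=cams.capture(n);cv2.imwrite(f'pics/{n}0.png',c['image']);np.savez(f'{n}0.npz',**c)
    print(n,c['intrinsics'].tolist(),c.get('position'),c.get('orientation'),c.get('T_tool_cam'))
print(manip.state()['clock'])
E
```

```text
pics
0.0 [ 0.2791 -0.6138  0.2374] [ 1.9861  0.4326 -1.9869] 0.08810082914262561
scene [[505.76277061734464, 0.0, 282.99306732800403], [0.0, 505.76277061734464, 207.5591263125337], [0.0, 0.0, 1.0]] [ 1.3146 -0.5081  0.7936] [-1.9775 -1.0898  0.5244] None
top [[448.3585943089344, 0.0, 274.55711859279063], [0.0, 448.3585943089344, 215.16664570185034], [0.0, 0.0, 1.0]] [0.4472 0.0071 1.3554] [-2.1894  2.1508 -0.1192] None
wrist [[375.2986985051745, 0.0, 274.19898815592575], [0.0, 375.2986985051745, 213.80073805479634], [0.0, 0.0, 1.0]] None None [[ 0.0006 -0.2669  0.9637 -0.1455]
 [ 1.     -0.0006 -0.0008  0.0014]
 [ 0.0008  0.9637  0.2669 -0.0684]
 [ 0.      0.      0.      1.    ]]
0.15
```

View pics/scene0.png

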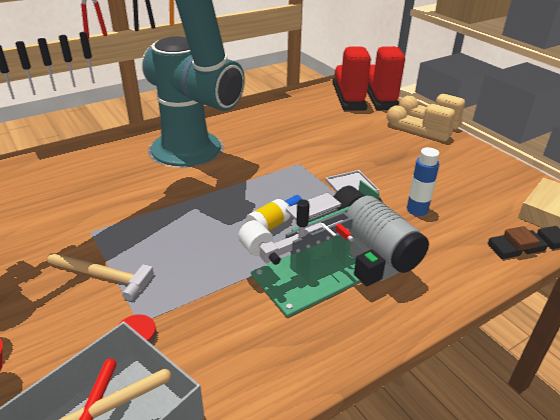

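View pics/top0.png

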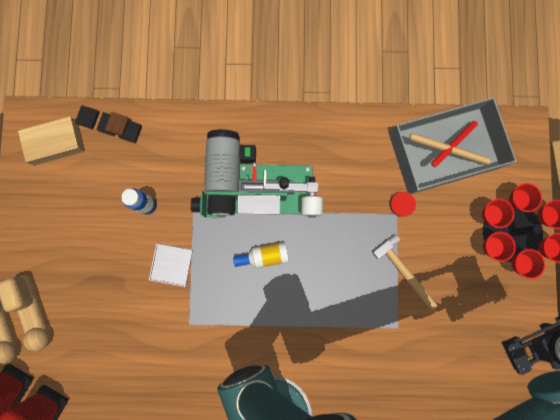

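View pics/wrist0.png

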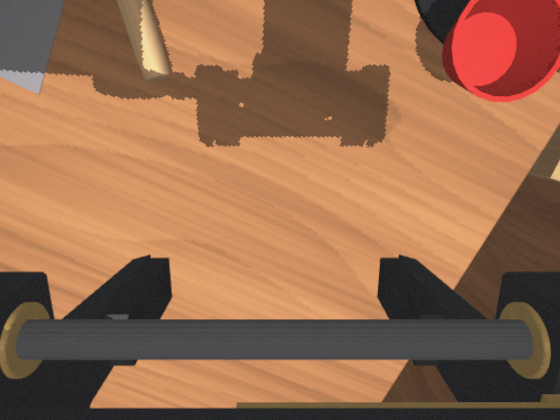

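The top view shows the bottle lying at about (262,255) with its blue cap towards the image left. The tray is at (171,265), the black grip at (284,183), the idler drum at (312,205), the can at (138,200), the tin at (403,204) and the hammer at (400,265). The wrist view shows only bench. I'll zoom in next and build a measuring helper.

```bash
cat > h.py <<'E'
import numpy as np,cv2
from scipy.spatial.transform import Rotation as R
np.set_printoptions(precision=4,suppress=True)
def campose(c,s=None):
    if c.get('position') is not None: return np.array(c['position']),R.from_rotvec(c['orientation']).as_matrix()
    T=np.eye(4);T[:3,:3]=R.from_rotvec(s['tcp_rot']).as_matrix();T[:3,3]=s['tool_pos'];T=T@c['T_tool_cam'];return T[:3,3],T[:3,:3]
def ray(c,uv,s=None):
    p,Rm=campose(c,s);K=c['intrinsics'];d=Rm@np.linalg.inv(K)@np.array([uv[0],uv[1],1.]);return p,d
def plane(c,uv,z,s=None):
    p,d=ray(c,uv,s);return p+d*(z-p[2])/d[2]
def depth(c,uv,s=None):
    p,d=ray(c,uv,s);u,v=int(round(uv[0])),int(round(uv[1]));return p+d*c['z_map'][v,u]
def tri(c1,u1,c2,u2,s1=None,s2=None):
    p,a=ray(c1,u1,s1);q,b=ray(c2,u2,s2)
    t=np.linalg.lstsq(np.stack([a,-b],1),q-p,rcond=None)[0];A=p+a*t[0];B=q+b*t[1];return (A+B)/2,np.linalg.norm(A-B)
def load(f): return dict(np.load(f,allow_pickle=True))
E
python3 - <<'E'
from h import *
t=load('top0.npz');s=load('scene0.npz')
cv2.imwrite('pics/topz.png',cv2.resize(t['image'][110:300,130:340],None,fx=3.5,fy=3,interpolation=cv2.INTER_CUBIC))
cv2.imwrite('pics/scz.png',cv2.resize(s['image'][150:320,230:440],None,fx=3.5,fy=3.5,interpolation=cv2.INTER_CUBIC))
for n,c in(('top',t),('scene',s)):
    h=cv2.cvtColor(c['image'],cv2.COLOR_BGR2HSV)
    for nm,lo,hi in(('yel',(22,180,120),(32,255,255)),('blue',(105,150,60),(125,255,255)),('red',(0,200,120),(5,255,255))):
        m=cv2.inRange(h,lo,hi);k,l,st,ce=cv2.connectedComponentsWithStats(m)
        print(n,nm,[(ce[i].round(1).tolist(),int(st[i,4])) for i in range(1,k) if st[i,4]>15])
E
```

```text
top yel [([270.4, 254.4], 327)]
top blue [([140.1, 201.6], 90), ([240.8, 259.9], 133)]
top red [([454.2, 143.2], 262), ([525.7, 196.2], 549), ([402.9, 203.7], 452), ([497.7, 211.9], 564), ([551.2, 213.1], 384), ([498.7, 245.1], 550), ([552.2, 246.2], 353), ([528.1, 261.9], 536), ([7.9, 416.9], 81)]
scene yel [([271.7, 214.4], 413)]
scene blue [([425.2, 172.1], 362), ([293.3, 199.9], 99), ([417.3, 207.6], 255)]
scene red [([100.3, 18.5], 113), ([84.5, 18.0], 97), ([356.4, 53.7], 298), ([390.7, 53.4], 292), ([338.8, 71.9], 75), ([371.6, 71.8], 75), ([342.4, 230.9], 110), ([141.5, 324.8], 465), ([0.4, 346.2], 27), ([99.2, 386.6], 528)]
```

View pics/topz.png

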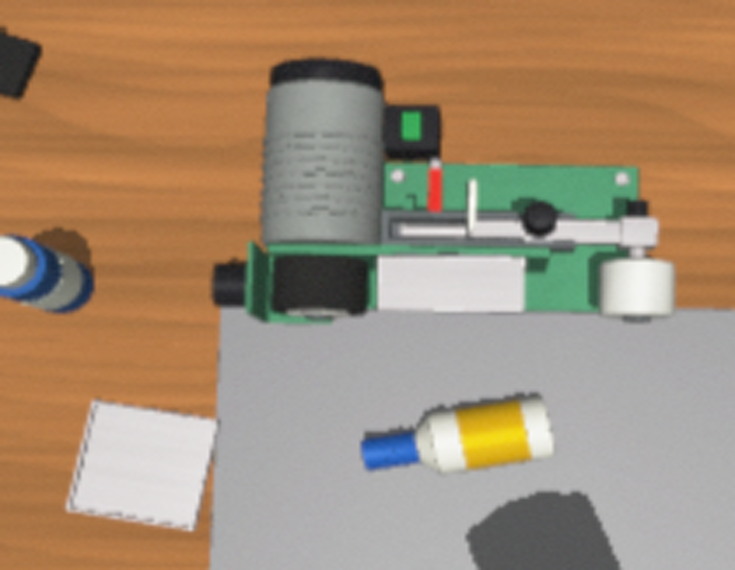

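View pics/scz.png

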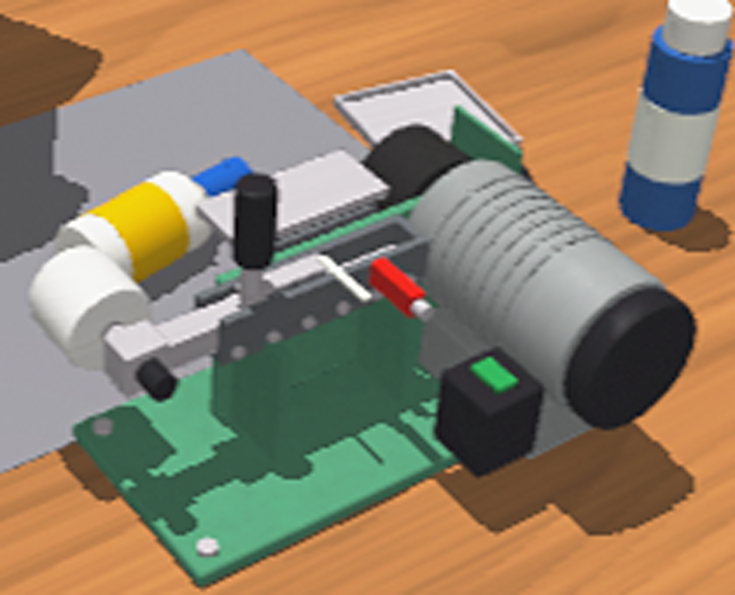

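```bash
python3 - <<'E'
from h import *
t=load('top0.npz');s=load('scene0.npz')
zt=lambda X,Y:(130+X/3.5,110+Y/3); zs=lambda X,Y:(230+X/3.5,150+Y/3.5)
print('yellow tri',tri(t,(270.4,254.4),s,(271.7,214.4)),plane(t,(270.4,254.4),.03))
print('cap tri',tri(t,(240.8,259.9),s,(293.3,199.9)),plane(t,(240.8,259.9),.03))
print('cap depth',depth(t,(240.8,259.9)),'yellow depth',depth(t,(270.4,254.4)))
for p in [(93,401),(217,418),(194,530),(67,510)]: print('tray',plane(t,zt(*p),.009))
print('tray floor',depth(t,zt(145,465)), depth(t,(185,290)))
print('grip',tri(t,zt(540,217),s,zs(257,183)),depth(t,zt(540,217)))
print('ptr tip',tri(t,zt(475,182),s,zs(366,298)),depth(t,zt(474,190)))
print('mark',tri(t,zt(436,190),s,zs(394,280)),depth(t,zt(436,190)))
print('idler',depth(t,zt(637,287)))
print('foot corners',plane(t,zt(639,166),.012),plane(t,zt(385,165),.012))
print('can top',plane(t,(131,197),.178),'tin',plane(t,(402.9,203.7),.023))
for p in[(385,245),(400,262),(435,302)]:print('ham',plane(t,p,.02))
E
```

```text
yellow tri (array([0.4723, 0.0158, 0.0403]), np.float64(0.010045198781505595)) [0.4699 0.0116 0.03  ]
cap tri (array([0.4526, 0.0981, 0.0416]), np.float64(0.0015216177198499891)) [0.4522 0.0983 0.03  ]
cap depth [0.4522 0.0973 0.044 ] yellow depth [0.4693 0.0114 0.0663]
tray [0.4963 0.353  0.009 ]
tray [0.4812 0.2465 0.009 ]
tray [0.3705 0.2619 0.009 ]
tray [0.3882 0.3702 0.009 ]
tray floor [0.4335 0.3068 0.0052] [0.3604 0.2635 0.0053]
grip (array([ 0.6553, -0.0205,  0.2036]), np.float64(0.0028916897412106196)) [ 0.6542 -0.0217  0.2051]
ptr tip (array([0.7008, 0.0299, 0.129 ]), np.float64(0.0035088201169292065)) [0.6917 0.0291 0.1316]
mark (array([0.6927, 0.0597, 0.1246]), np.float64(0.0005869191480773902)) [0.692  0.0594 0.1274]
idler [ 0.6027 -0.1001  0.1398]
foot corners [ 0.7431 -0.112   0.012 ] [0.7399 0.1092 0.012 ]
can top [0.6122 0.3827 0.178 ] tin [ 0.6286 -0.3832  0.023 ]
ham [ 0.5039 -0.3292  0.02  ]
ham [ 0.4543 -0.3733  0.02  ]
ham [ 0.3391 -0.4751  0.02  ]
```

```bash
cat >> h.py <<'E'
def Rtool(phi,sgn):  # tool in bottle frame
    x=np.array([-np.cos(phi),0,-np.sin(phi)]);y=np.array([0,sgn,0.]);return np.stack([x,y,np.cross(x,y)],1)
def Blying(a):
    zb=np.array([a[0],a[1],0]);zb/=np.linalg.norm(zb);xb=np.array([0,0,1.]);return np.stack([xb,np.cross(zb,xb),zb],1)
def Bup(az):
    xb=-np.array([np.cos(az),np.sin(az),0]);zb=np.array([0,0,1.]);return np.stack([xb,np.cross(zb,xb),zb],1)
def tcp(Bm,base,h,phi,sgn):
    M=Bm@Rtool(phi,sgn);g=base+Bm[:,2]*h;return g+M[:,0]*.019,R.from_matrix(M).as_rotvec()
E
python3 - <<'E'
from h import *
from cell import inverse_kinematics as ik, manip
a=np.array([.4522-.4699,.0983-.0116,0]);a/=np.linalg.norm(a)
base=np.array([.4522,.0983,.030])-a*.135
print('a',a,'base',base)
tray=np.array([.4345,.308,.003])
for sg in(1,-1):
  for phi in (0,15,25):
    f=np.radians(phi);p,r=tcp(Blying(a),base,.078,f,sg);q=ik(p,r)
    print(sg,phi,p,q)
    for az in range(-30,120,15):
        p,r=tcp(Bup(np.radians(az)),tray,.078,f,sg);q2=ik(p,r);p[2]+=.15;q3=ik(p,r)
        print('   ',az,q2 if q2 is None else np.array(q2),q3 is not None)
E
```

```text
a [-0.2     0.9798  0.    ] base [ 0.4792 -0.034   0.03  ]
1 0 [0.4636 0.0425 0.011 ] [ 0.0378  0.1406  2.231   0.      0.77   -0.1636]
    -30 None False
    -15 None False
    0 [ 1.1426  0.6884  2.4473  4.2842  1.5684 -1.5761] True
    15 [ 0.9691  0.7039  2.5694  3.8532  1.6707 -1.485 ] False
    30 None False
    45 None False
    60 [ 0.0178  0.6963  2.5384  2.1102  1.6187 -1.6507] False
    75 [-0.0776  0.69    2.4057  1.7549  1.5624 -1.5257] True
    90 [-0.0879  0.7145  2.2497  1.4843  1.5863 -1.3941] True
    105 [-0.0526  0.7602  2.0846  1.2693  1.6614 -1.2877] True
1 15 [0.4646 0.0376 0.0116] [ 0.2167  0.1575  2.2391 -0.3748  0.7851  0.2873]
    -30 None True
    -15 None False
    0 [ 1.1125  0.4275  2.5001  4.316   1.22   -1.7751] False
    15 None False
    30 None False
    45 None False
    60 None False
    75 [-0.0471  0.4433  2.4573  1.7161  1.2656 -1.3238] True
    90 [-0.0627  0.5074  2.2988  1.4242  1.3444 -1.2271] True
    105 [-0.0324  0.5804  2.1336  1.1974  1.4511 -1.1596] True
1 25 [0.4652 0.0346 0.0128] [ 0.3293  0.204   2.2322 -0.5881  0.8565  0.5529]
  
[... 966 characters left out ...]
6  1.22   1.3665] False
    15 None False
    30 None False
    45 None False
    60 None False
    75 [-0.0471  0.4433  2.4573  1.7161  1.2656  1.8178] True
    90 [-0.0627  0.5074  2.2988  1.4242  1.3444  1.9145] True
    105 [-0.0324  0.5804  2.1336  1.1974  1.4511  1.982 ] True
-1 25 [0.4652 0.0346 0.0128] None
    -30 [ 1.1376  0.4414  2.2016 -1.2761  1.2323  1.0416] True
    -15 None False
    0 [1.0619 0.2688 2.504  4.3955 0.9844 1.1832] False
    15 None False
    30 None False
    45 None False
    60 None True
    75 [0.0051 0.2928 2.4635 1.6424 1.0685 1.9972] True
    90 [-0.0186  0.3792  2.3132  1.355   1.1881  2.0578] True
    105 [0.0036 0.4665 2.156  1.1326 1.3159 2.0894] True
```

```bash
python3 - <<'E'
from h import *
from cell import manip,cams
a=np.array([-.2,.9798,0]);base=np.array([.4792,-.034,.03])
for i,(dz,phi,da) in enumerate(((.21,0,-.02),(.21,0,-.07))):
    p,r=tcp(Blying(a),base,.078,phi,1);p=p+a*da;p[2]+=dz
    if i==0: manip.move_pose(p,r)
    else: manip.move_linear(p)
    s=manip.state();c=cams.capture('wrist')
    np.savez(f'w{i}.npz',**c,tool_pos=s['tool_pos'],tcp_rot=s['tcp_rot']);cv2.imwrite(f'pics/w{i}.png',c['image'])
print(s['clock'],s['tool_pos'],p,s['joint_pos'])
E
```

```text
3.05 [ 0.4775 -0.0264  0.2209] [ 0.4776 -0.0262  0.221 ] [-0.1078 -0.1016  2.031   0.0007  1.2128 -0.3074]
```

View pics/w0.png

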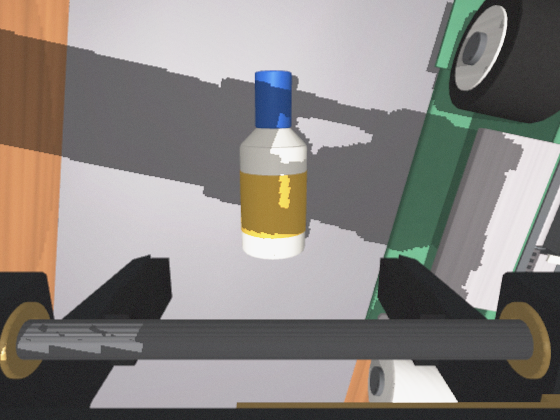

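View pics/w1.png

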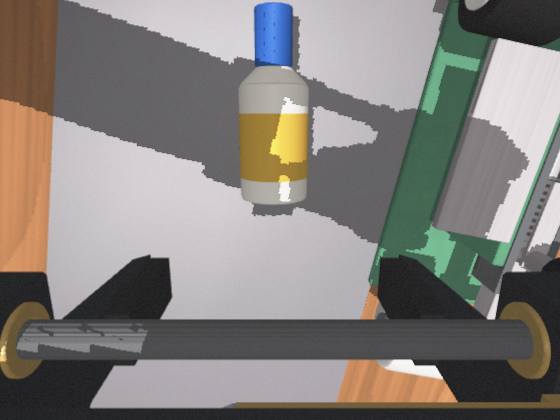

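The bottle appears straight in both wrist views: axis at about column 273, cap rows 71–127 in the first view and 3–66 in the second. I'll triangulate the two ends of the cap.

```bash
python3 - <<'E'
from h import *
w=[load(f'w{i}.npz') for i in(0,1)]
out=[]
for c in w:
    h=cv2.cvtColor(c['image'],cv2.COLOR_BGR2HSV)
    r={}
    for nm,lo,hi in(('blue',(105,150,40),(125,255,255)),('yel',(15,160,60),(34,255,255))):
        m=cv2.inRange(h,lo,hi);m[:,:200]=0;m[:,340:]=0;m[260:]=0
        ys,xs=np.nonzero(m);r[nm]=(xs.mean(),ys.mean(),ys.min(),ys.max(),np.percentile(xs,1),np.percentile(xs,99))
    out.append(r);print({k:np.round(v,1).tolist() for k,v in r.items()})
for nm in('blue','yel'):
    A,B=out[0][nm],out[1][nm]
    for k,l in((1,'mid'),(2,'cap-side edge'),(3,'base-side edge')):
        P,g=tri(w[0],(A[0],A[k]),w[1],(B[0],B[k]),w[0],w[1]);print(nm,l,P,round(g,4))
    print('width mm at axis',(np.linalg.norm(plane(w[0],(A[4],A[1]),.03,w[0])-plane(w[0],(A[5],A[1]),.03,w[0])))*1000)
    print('axis pts',plane(w[0],A[:2],.03,w[0]),plane(w[1],B[:2],.03,w[1]))
E
```

```text
{'blue': [272.8, 99.7, 71.0, 127.0, 256.0, 290.0], 'yel': [272.3, 204.9, 173.0, 235.0, 242.0, 304.0]}
{'blue': [273.0, 34.2, 3.0, 65.0, 255.0, 291.0], 'yel': [271.9, 147.8, 114.0, 181.0, 240.0, 306.0]}
blue mid [0.452  0.0959 0.0435] 0.0
blue cap-side edge [0.4476 0.1177 0.0431] 0.0
blue base-side edge [0.4563 0.0742 0.0386] 0.0
width mm at axis 29.184852396640295
axis pts [0.4519 0.0962 0.03  ] [0.4515 0.0983 0.03  ]
yel mid [0.4687 0.0094 0.0485] 0.0006
yel cap-side edge [0.4633 0.0362 0.0439] 0.0006
yel base-side edge [ 0.4743 -0.0188  0.0454] 0.0006
width mm at axis 57.31606648307667
axis pts [0.4698 0.0048 0.03  ] [0.4686 0.0076 0.03  ]
```

Cap length comes to 44 mm and widths to 29 and 57 mm, with the surface about 13 mm above a 30 mm axis. These agree with the given sizes, so I'll grasp the body.

```bash
python3 - <<'E'
from h import *
from cell import manip,cams
a=np.array([-.2,.9798,0]);base=np.array([.479,-.0355,.03]);phi=np.radians(20)
p,r=tcp(Blying(a),base,.078,phi,1)
M=R.from_rotvec(r).as_matrix()
manip.move_pose(p-M[:,0]*.11,r)
manip.move_linear(p,.12)
manip.set_gripper(0.04,25)
s=manip.state();print(s['clock'],s['gripper_width'],s['contact_force'],s['tool_pos'],p)
# lift, then pitch upright at height
q=p.copy();q[2]+=.08;manip.move_linear(q,.12)
s=manip.state();print(s['clock'],s['gripper_width'],s['contact_force'])
s=manip.state();c=cams.capture('wrist');cv2.imwrite('pics/w2.png',c['image'])
E
```

```text
5.4083 0.058835891607636304 [-1.1895  0.8588  2.994 ] [0.4648 0.0347 0.0123] [0.4647 0.0346 0.0121]
6.225 0.058856246129734044 [ 0.5837  0.0962 -2.2077]
```

View pics/w2.png

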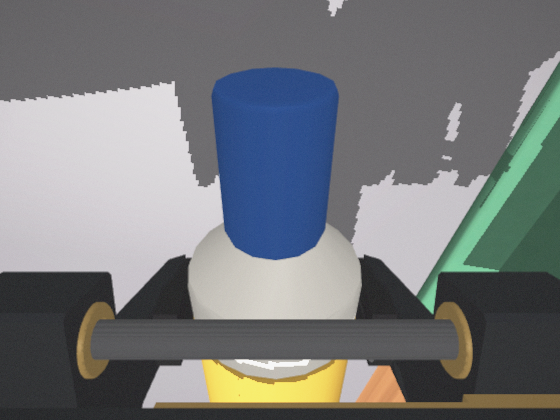

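```bash
python3 - <<'E'
from h import *
from cell import manip,cams
t=load('top0.npz');s=load('scene0.npz')
zt=lambda X,Y:(130+X/3.5,110+Y/3); zs=lambda X,Y:(230+X/3.5,150+Y/3.5)
for A,B in(((194,530),(335,98)),((67,510),(452,72)),((93,401),(522,140))): print(tri(t,zt(*A),s,zs(*B)))
tray=np.array([.434,.308,.003]);phi=np.radians(20)
p,r=tcp(Bup(np.radians(90)),tray,.078,phi,1);p[2]+=.07
st=manip.state();m=np.array(st['tool_pos']);m[2]=.2
manip.move_linear(m,.15)
manip.move_linear(p,.12,rot=r)
st=manip.state();print(st['clock'],st['gripper_width'],st['contact_force'],st['tool_pos'],p,st['joint_pos'])
for n in('top','scene'):
    c=cams.capture(n);cv2.imwrite(f'pics/{n}3.png',c['image']);np.savez(f'{n}3.npz',**c)
E
```

```text
(array([0.3714, 0.2638, 0.0072]), np.float64(0.003837225906140002))
(array([0.3892, 0.3726, 0.0064]), np.float64(0.003913143820274943))
(array([0.4972, 0.3547, 0.0073]), np.float64(0.002959026914145179))
9.775 0.05885739771875478 [-0.696   0.082  -3.4068] [0.4344 0.3258 0.1449] [0.434  0.3259 0.1445] [-0.0434  0.274   2.317   1.3472  1.2966 -0.9983]
```

View pics/top3.png

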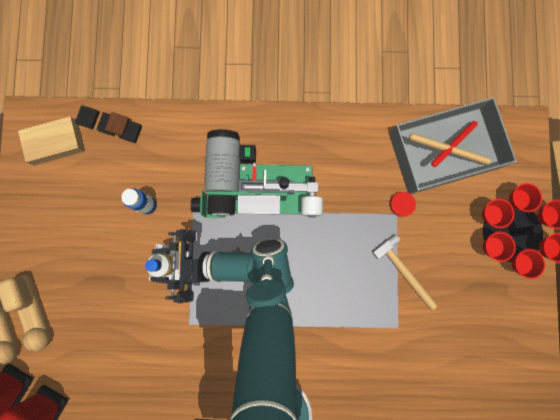

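View pics/scene3.png

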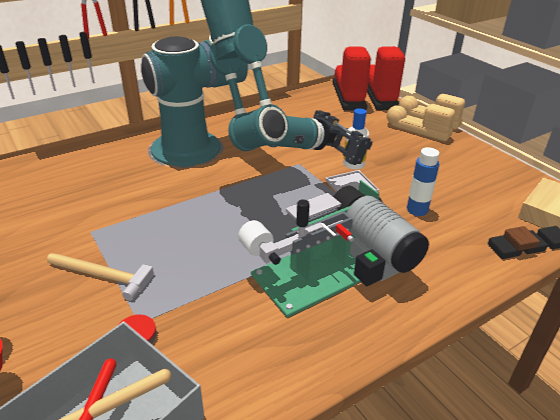

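```bash
python3 - <<'E'
from h import *
t=load('top3.npz');s=load('scene3.npz')
for c in(t,s):
    h=cv2.cvtColor(c['image'],cv2.COLOR_BGR2HSV);m=cv2.inRange(h,(105,150,60),(125,255,255))
    k,l,st,ce=cv2.connectedComponentsWithStats(m);print([(ce[i].round(1).tolist(),st[i].tolist()) for i in range(1,k) if st[i,4]>15])
cv2.imwrite('pics/z3.png',np.hstack([cv2.resize(t['image'][225:315,120:210],(400,400),interpolation=2),cv2.resize(s['image'][95:195,310:410],(400,400),interpolation=2)]))
E
```

```text
[([140.1, 201.5], [130, 190, 16, 19, 93]), ([152.5, 264.9], [146, 260, 14, 11, 132])]
[([358.9, 117.9], [353, 108, 14, 21, 222]), ([425.2, 172.1], [414, 158, 25, 24, 362]), ([417.3, 207.6], [407, 198, 23, 18, 255])]
```

View pics/z3.png

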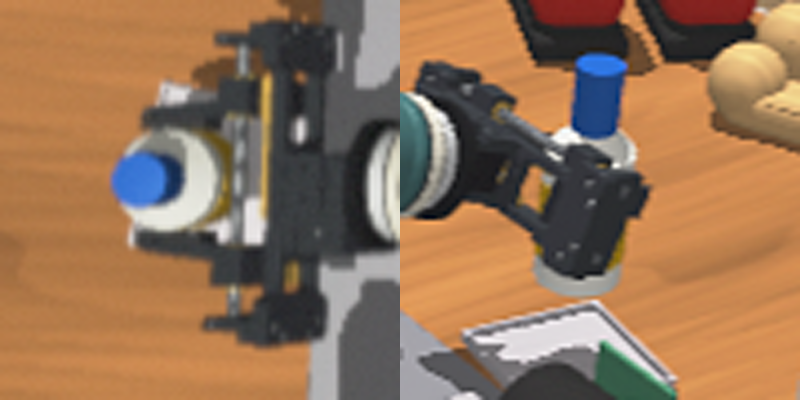

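```bash
python3 - <<'E'
from h import *
t=load('top3.npz');s=load('scene3.npz')
z=lambda X,Y:(120+X/4.444,225+Y/4.444)
print('cap top disc',plane(t,z(142,178),.231),'shoulder',plane(t,z(170,180),.171))
print('cap tri',tri(t,(152.5,264.9),s,(358.9,117.9)))
zs=lambda X,Y:(310+X/4,95+Y/4)
print('cap top tri',tri(t,z(142,178),s,zs(602,65) if 0 else (310+202/4,95+65/4)))
# scene: bottom ellipse centre vs cap top
b=ray(s,(310+176/4,95+268/4));print('bottom at y plane', plane(s,(310+177/4,95+275/4),.073),plane(s,(310+202/4,95+66/4),.231))
E
```

```text
cap top disc [0.4349 0.3051 0.231 ] shoulder [0.4333 0.3044 0.171 ]
cap tri (array([0.4346, 0.3082, 0.2118]), np.float64(0.001503744889404621))
cap top tri (array([0.4359, 0.3065, 0.231 ]), np.float64(0.0033900793288967478))
bottom at y plane [0.4342 0.3108 0.073 ] [0.4375 0.3074 0.231 ]
```

Before lowering, the bottle is upright to about 1–2° and centred over the tray at (0.435, 0.307). Its cap top is at 0.231 m, as expected. I'll lower it while watching the force.

```bash
python3 - <<'E'
from h import *
from cell import manip,cams
tray=np.array([.434,.308,.003]);phi=np.radians(20)
p,r=tcp(Bup(np.radians(90)),tray,.078,phi,1)
q=p.copy();q[2]+=.006;manip.move_linear(q,.1)
f0=np.array(manip.state()['contact_force']);print(f0)
for dz in(.003,.0015,0,-.0015,-.003):
    q[2]=p[2]+dz;manip.move_linear(q,.02);f=np.array(manip.state()['contact_force']);print(dz,f,manip.state()['tool_pos'][2]-p[2])
    if f[2]-f0[2]>1.5:break
manip.set_gripper(.086)
s=manip.state();print(s['clock'],s['gripper_width'],s['contact_force'])
M=R.from_rotvec(s['tcp_rot']).as_matrix();
b=np.array([0,-1,0.])
for n in('top','scene'):
    c=cams.capture(n);cv2.imwrite(f'pics/{n}4.png',c['image']);np.savez(f'{n}4.npz',**c)
t=load('top4.npz');sc=load('scene4.npz')
cv2.imwrite('pics/z4.png',np.hstack([cv2.resize(t['image'][225:315,120:210],(400,400),interpolation=2),cv2.resize(sc['image'][105:205,310:410],(400,400),interpolation=2)]))
E
```

```text
[ 0.4749  0.3804 -3.4417]
0.003 [ 0.6763 -0.1427 -3.4917] 0.003308285675711564
0.0015 [-0.2504 -0.0483 -2.0508] 0.0015087998812654407
0 [ 1.1958 -0.0777 -2.0708] -7.354926984573518e-06
-0.0015 [-1.9439 -1.8502  5.1362] -6.485048551979622e-05
12.2833 0.08596400563807241 [0.3401 0.5946 0.2296]
```

View pics/z4.png

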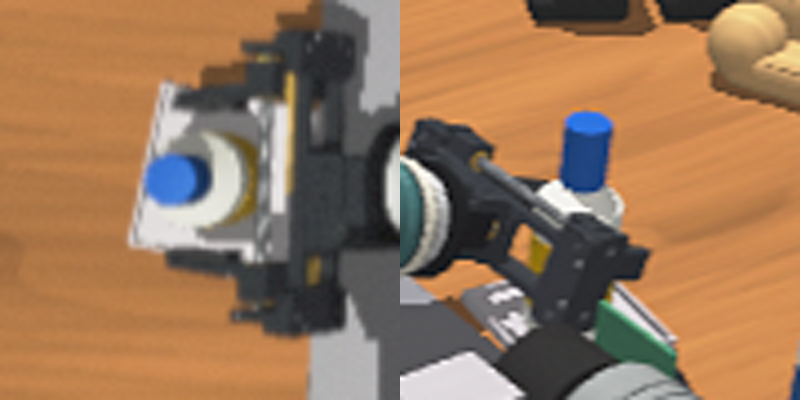

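The bottle stands in the tray with both fingers clear and force near zero. I'll retreat along the tool axis, then check the linisher grasp orientations.

```bash
cat >> h.py <<'E'
YAW=0.0145
def Rlin(sg,yaw=YAW):
    ly=np.array([-np.sin(yaw),np.cos(yaw),0]);x=np.array([0,0,-1.]);y=-sg*ly;return np.stack([x,y,np.cross(x,y)],1)
E
python3 - <<'E'
from h import *
from cell import manip,cams,inverse_kinematics as ik
s=manip.state();M=R.from_rotvec(s['tcp_rot']).as_matrix()
manip.move_linear(np.array(s['tool_pos'])-M[:,0]*.14,.15)
for sg in(1,-1):
    r=R.from_matrix(Rlin(sg)).as_rotvec()
    for p in((.655,-.021,.26),(.655,-.021,.163),(.655,.015,.163)):print(sg,ik(np.array(p),r))
s=manip.state();print(s['clock'],s['tool_pos'],s['joint_pos'])
E
```

```text
1 [-0.0701  0.2153  1.6243 -0.      1.302   1.4862]
1 [-0.0701  0.2815  1.7253 -0.      1.1348  1.4862]
1 [-0.0151  0.2812  1.7257 -0.      1.1347  1.5412]
-1 [-0.0701  0.2153  1.6243 -0.      1.302  -1.6554]
-1 [-0.0701  0.2815  1.7253 -0.      1.1348 -1.6554]
-1 [-0.0151  0.2812  1.7257 -0.      1.1347 -1.6004]
13.4667 [0.4336 0.1947 0.1206] [-0.3359  0.3522  2.2815  1.1127  1.4225 -1.0874]
```

```bash
python3 - <<'E'
from h import *
from cell import manip,cams
manip.move_linear([.43,.13,.32],.2)
r=R.from_matrix(Rlin(1)).as_rotvec()
for i,p in enumerate(((.65,.035,.30),(.65,-.025,.30))):
    if i==0: manip.move_pose(np.array(p),r)
    else: manip.move_linear(np.array(p))
    s=manip.state();c=cams.capture('wrist')
    np.savez(f'w{i+5}.npz',**c,tool_pos=s['tool_pos'],tcp_rot=s['tcp_rot']);cv2.imwrite(f'pics/w{i+5}.png',c['image'])
c=cams.capture('top');cv2.imwrite('pics/top5.png',c['image']);np.savez('top5.npz',**c)
c=cams.capture('scene');np.savez('scene5.npz',**c)
cv2.imwrite('pics/sc5.png',cv2.resize(c['image'][150:320,230:440],None,fx=3.5,fy=3.5,interpolation=2))
print(s['clock'],s['tool_pos'],s['contact_force'])
E
```

```text
17.2583 [ 0.6499 -0.0252  0.3   ] [ 0.1827 -0.6999  0.4532]
```

View pics/w5.png

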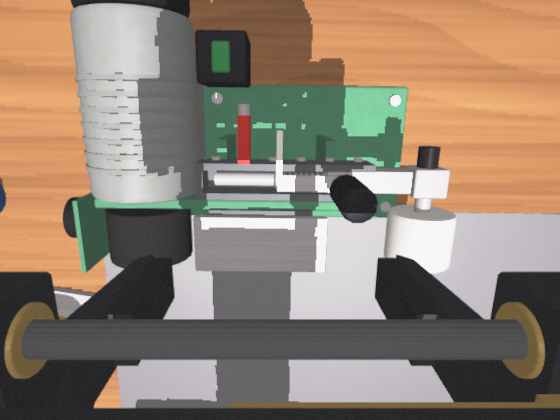

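View pics/w6.png

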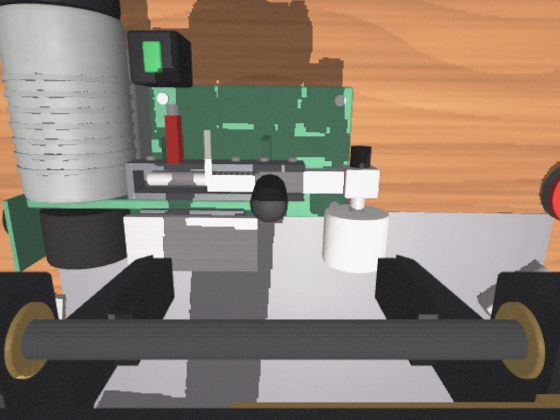

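View pics/top5.png

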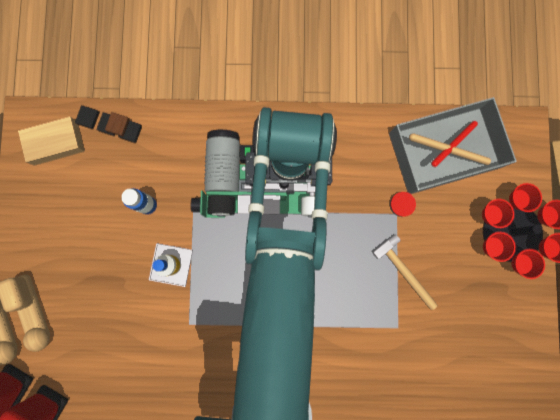

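The bottle now stands in the tray at (163,265) in the top view. In w5 the red mark is at column 244, the pointer at 280 and the grip top at about (357,208); in w6 they are at 174, 208 and (270,207). I'll refine those numbers.

```bash
python3 - <<'E'
from h import *
W=[load('w5.npz'),load('w6.npz')]
px=[]
for c,pc,mc in zip(W,(280,208),(244,174)):
    im=c['image'];h=cv2.cvtColor(im,cv2.COLOR_BGR2HSV)
    m=cv2.inRange(h,(0,180,70),(8,255,255));m[:,:mc-15]=0;m[:,mc+15:]=0;m[:95]=0;m[175:]=0
    ys,xs=np.nonzero(m);mk=(xs.mean(),ys.mean(),xs.min(),xs.max(),ys.min(),ys.max())
    hs=h[133:157,pc-10:pc+11];w=(cv2.inRange(hs,(0,0,110),(180,40,255))>0)
    ys,xs=np.nonzero(w);pt=(xs.mean()+pc-10,ys.mean()+133,xs.min()+pc-10,xs.max()+pc-10)
    print('mark',np.round(mk,1),'ptr',np.round(pt,1));px.append((mk,pt))
M,gm=tri(W[0],px[0][0][:2],W[1],px[1][0][:2],W[0],W[1])
P,gp=tri(W[0],px[0][1][:2],W[1],px[1][1][:2],W[0],W[1])
print('tri mark',M,gm,'ptr',P,gp)
for i in(0,1):
    a=plane(W[i],px[i][0][:2],.126,W[i]);b=plane(W[i],px[i][1][:2],.128,W[i])
    ly=np.array([-np.sin(YAW),np.cos(YAW),0]);print('plane mark',a,'ptr',b,'dy lin',(a-b)@ly)
for yw in(0,.0145,.03):
    ly=np.array([-np.sin(yw),np.cos(yw),0]);print(yw,(M-P)@ly)
# foot rear edge for yaw: screws/corners of foot: w5 (207,88)-(407,88)
for i,(A,B) in enumerate((((207,88),(407,88)),((150,88),(353,88)))):
    a=plane(W[i],A,.012,W[i]);b=plane(W[i],B,.012,W[i]);d=a-b;print('foot edge',a,b,'yaw',np.arctan2(-d[0],d[1]))
out=[cv2.resize(c['image'][95:225,x:x+130],(390,390),interpolation=2) for c,x in zip(W,(235,165))]
cv2.imwrite('pics/z5.png',np.hstack(out))
E
```

```text
mark [243.3 139.2 238.  249.  116.  159. ] ptr [279.  144.6 272.  282. ]
mark [172.7 139.4 165.  181.  116.  162. ] ptr [207.  144.6 203.  211. ]
tri mark [0.6936 0.0606 0.1215] 0.0002480500865116577 ptr [0.6902 0.0305 0.128 ] 0.0001928856298207953
plane mark [0.6941 0.0603 0.126 ] ptr [0.6903 0.0305 0.128 ] dy lin 0.029745179742544568
plane mark [0.6938 0.0594 0.126 ] ptr [0.6901 0.0305 0.128 ] dy lin 0.028916172926354865
0 0.030166489159967898
0.0145 0.03011363453845365
0.03 0.030050133781733487
foot edge [0.7399 0.1087 0.012 ] [ 0.7429 -0.1101  0.012 ] yaw 0.01376731731027099
foot edge [0.7401 0.1114 0.012 ] [ 0.7429 -0.1113  0.012 ] yaw 0.012336223658213208
```

View pics/z5.png

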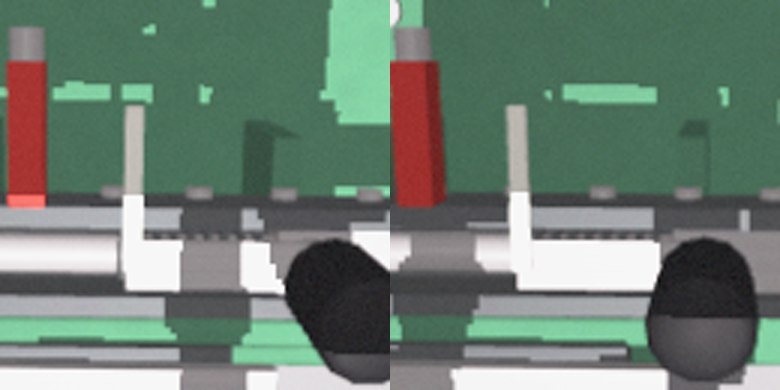

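```bash
python3 - <<'E'
from h import *
W=[load('w5.npz'),load('w6.npz')]
T=load('top5.npz');S=load('scene5.npz')
for c,pc,x0 in zip(W,(280,207),(225,155)):
    im=c['image'].astype(int)
    for r in (138,144,150): 
        print(r,'pointer V',im[r,pc-6:pc+7].max(1).tolist(),'| mark R', im[r,x0+5:x0+32,2].tolist(),'from',x0+5)
E
```

```text
138 pointer V [112, 113, 143, 194, 194, 194, 193, 194, 176, 127, 112, 115, 109] | mark R [57, 58, 57, 56, 56, 61, 78, 126, 171, 169, 168, 168, 169, 169, 168, 172, 170, 167, 165, 146, 108, 75, 73, 73, 69, 73, 74] from 230
144 pointer V [113, 109, 144, 194, 196, 194, 192, 194, 174, 114, 113, 114, 112] | mark R [55, 56, 53, 53, 54, 60, 66, 114, 167, 164, 167, 166, 170, 168, 168, 166, 166, 166, 166, 144, 107, 74, 74, 71, 74, 73, 78] from 230
150 pointer V [113, 114, 142, 195, 194, 191, 193, 192, 174, 112, 112, 113, 113] | mark R [55, 54, 56, 56, 56, 60, 71, 111, 169, 167, 165, 166, 167, 166, 168, 166, 168, 169, 162, 143, 111, 75, 72, 74, 75, 77, 74] from 230
138 pointer V [109, 105, 120, 157, 185, 186, 185, 185, 178, 144, 112, 109, 109] | mark R [56, 60, 61, 58, 57, 95, 147, 161, 160, 161, 161, 160, 160, 159, 159, 159, 163, 150, 115, 115, 114, 110, 91, 63, 69, 70, 68] from 160
144 pointer V [110, 108, 112, 147, 187, 189, 184, 186, 182, 156, 109, 110, 108] | mark R [67, 61, 48, 51, 55, 75, 125, 161, 158, 160, 160, 158, 162, 160, 161, 161, 162, 154, 132, 114, 116, 114, 101, 64, 70, 67, 71] from 160
150 pointer V [109, 110, 109, 136, 186, 185, 189, 185, 186, 167, 119, 104, 109] | mark R [124, 110, 54, 51, 57, 57, 106, 162, 160, 157, 158, 159, 159, 157, 158, 160, 159, 155, 139, 116, 117, 114, 106, 78, 68, 68, 70] from 160
```

```bash
python3 - <<'E'
from h import *
W=[load('w5.npz'),load('w6.npz')]
ly=np.array([-np.sin(.0135),np.cos(.0135),0])
m=[(243.0,144),(171.9,144)];p=[(279.2,144),(207.07,144)]
for i in(0,1):
    a=plane(W[i],m[i],.126,W[i]);b=plane(W[i],p[i],.128,W[i]);print(a,b,(a-b)@ly)
M,g=tri(W[0],m[0],W[1],m[1],W[0],W[1]);P,g2=tri(W[0],p[0],W[1],p[1],W[0],W[1]);print(M,g,P,g2,(M-P)@ly)
# grip top, two views: measured from crops (zoom 3): w5 bbox, w6 bbox
for A,B in (((235+335/3,95+352/3-13),(165+312/3,95+345/3-13)),): print('grip',tri(W[0],A,W[1],B,W[0],W[1]))
t=load('top0.npz');print('grip top',plane(t,(284.3,182.5),.205))
E
```

```text
[0.6901 0.0606 0.126 ] [0.6907 0.0303 0.128 ] 0.030298432693715335
[0.69   0.0603 0.126 ] [0.6906 0.0304 0.128 ] 0.029914573046540237
[0.69   0.0607 0.1248] 0.00010589821377492966 [0.6907 0.0303 0.1288] 0.00015353472085027824 0.03039162731789789
grip (array([ 0.653 , -0.0221,  0.1622]), np.float64(0.0014105093397293218))
grip top [ 0.6538 -0.0217  0.205 ]
```

Required travel is 30.2 mm; the two views give 30.3 and 29.9. The pointer at z 0.129 and mark top at 0.125 agree with the given heights, and the grip is at (0.654, −0.022), consistent with the pointer minus 52.5 mm. I'll grip and pull.

```bash
python3 - <<'E'
from h import *
from cell import manip,cams
Y=.0135;ly=np.array([-np.sin(Y),np.cos(Y),0]);r=R.from_matrix(Rlin(1,Y)).as_rotvec()
g=np.array([.654,-.022,.180-.019])
manip.move_linear(g+[0,0,.06],.15,rot=r);manip.move_linear(g,.1)
manip.set_gripper(.01,50)
s=manip.state();print(s['clock'],s['gripper_width'],s['contact_force'],s['tool_pos'])
manip.move_linear(np.array(s['tool_pos'])*0+g+ly*.0302,.03)
manip.dwell(.3)
s=manip.state();print(s['clock'],s['gripper_width'],s['contact_force'],s['tool_pos'],(np.array(s['tool_pos'])-g)@ly)
for n in('wrist','scene','top'):
    c=cams.capture(n);np.savez(f'{n}7.npz',**c,tool_pos=s['tool_pos'],tcp_rot=s['tcp_rot']);cv2.imwrite(f'pics/{n}7.png',c['image'])
    if n=='scene':cv2.imwrite('pics/sc7.png',cv2.resize(c['image'][130:280,240:420],None,fx=4,fy=4,interpolation=2))
E
```

```text
19.7833 0.024921497584223608 [-0.8032  3.4272  0.567 ] [ 0.6539 -0.0213  0.1609]
21.2417 0.02464430326144878 [  0.0551 -11.8091  -0.2237] [0.6539 0.0038 0.1609] 0.025760153562457276
```

View pics/wrist7.png

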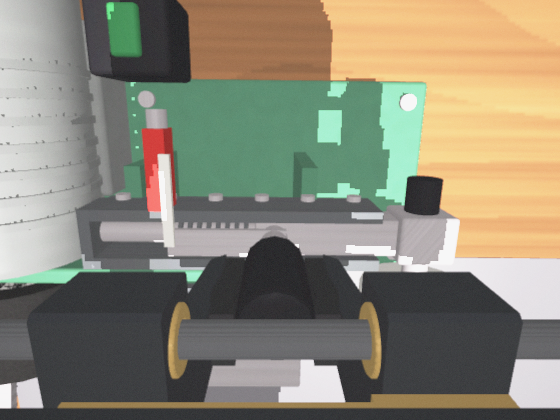

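View pics/sc7.png

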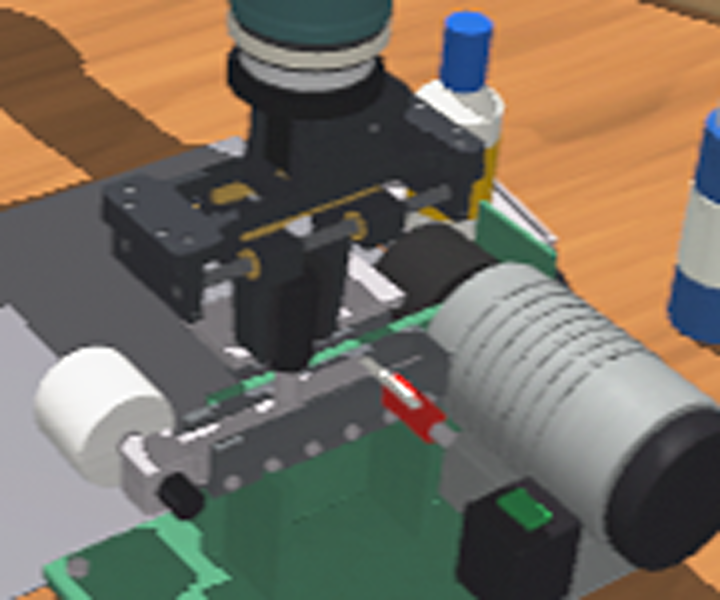

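View pics/top7.png

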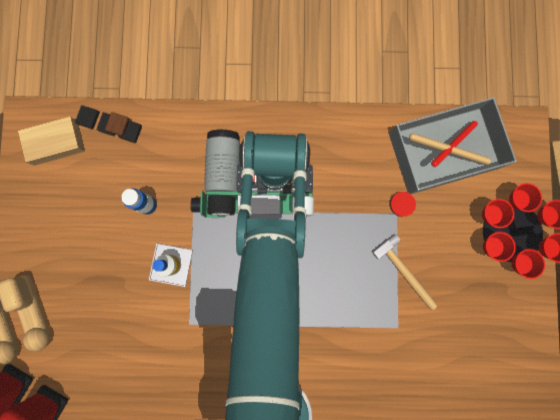

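The arm yielded to the spring, so the pointer (column about 166) sits at the near side of the mark (about columns 145–172). I'll measure the remaining gap and correct for it.

```bash
python3 - <<'E'
from h import *
c=load('wrist7.npz');im=c['image'].astype(int)
for r in(140,148,160,172): print(r,[(x,*im[r,x].tolist()) for x in range(140,180,1)] if 0 else ('R',im[r,140:178,2].tolist(),'G',im[r,140:178,1].tolist()))
E
```

```text
140 ('R', [92, 103, 155, 209, 210, 210, 210, 210, 212, 210, 210, 208, 212, 210, 209, 211, 212, 209, 211, 210, 213, 212, 212, 195, 149, 153, 150, 153, 151, 153, 153, 150, 136, 93, 95, 92, 95, 97], 'G', [139, 137, 107, 63, 61, 65, 64, 65, 68, 65, 65, 62, 67, 64, 62, 66, 66, 64, 65, 62, 65, 64, 65, 60, 44, 50, 46, 50, 48, 50, 50, 50, 95, 142, 143, 141, 142, 145])
148 ('R', [90, 91, 114, 171, 208, 211, 210, 212, 211, 213, 211, 210, 211, 211, 212, 211, 211, 211, 212, 210, 209, 209, 209, 202, 174, 151, 152, 151, 152, 151, 153, 150, 143, 109, 91, 92, 90, 93], 'G', [140, 139, 130, 92, 63, 64, 65, 67, 66, 68, 65, 64, 68, 65, 65, 67, 67, 65, 64, 63, 63, 63, 63, 59, 57, 50, 49, 51, 50, 50, 50, 48, 72, 114, 140, 141, 140, 142])
160 ('R', [80, 79, 75, 102, 169, 211, 211, 212, 212, 211, 210, 208, 212, 210, 210, 210, 209, 215, 225, 231, 229, 232, 231, 231, 231, 232, 231, 230, 222, 173, 164, 152, 152, 133, 72, 75, 74, 82], 'G', [120, 116, 112, 107, 83, 65, 65, 67, 67, 66, 66, 63, 65, 65, 64, 63, 65, 109, 191, 228, 227, 230, 229, 229, 229, 229, 229, 228, 219, 164, 124, 47, 50, 71, 107, 108, 108, 121])
172 ('R', [76, 72, 71, 73, 97, 165, 211, 212, 211, 212, 212, 208, 207, 245, 247, 247, 247, 247, 247, 247, 247, 247, 247, 247, 231, 231, 230, 231, 229, 211, 171, 162, 151, 146, 119, 71, 71, 75], 'G', [113, 104, 105, 104, 94, 77, 63, 65, 66, 66, 65, 62, 62, 88, 125, 125, 124, 127, 229, 247, 247, 247, 247, 247, 230, 229, 229, 230, 227, 208, 157, 98, 48, 53, 80, 104, 104, 111])
```

```bash
python3 - <<'E'
from h import *
from cell import manip,cams
Y=.0135;ly=np.array([-np.sin(Y),np.cos(Y),0]);g=np.array([.654,-.022,.161])
manip.move_linear(g+ly*.0352,.03);manip.dwell(.4)
s=manip.state();d=(np.array(s['tool_pos'])-g)@ly;print(s['clock'],s['gripper_width'],s['contact_force'],s['tool_pos'],d)
if abs(d-.0302)>.0007:
    manip.move_linear(g+ly*(.0352+.0302-d),.03);manip.dwell(.4)
    s=manip.state();d=(np.array(s['tool_pos'])-g)@ly;print(s['clock'],s['contact_force'],d)
c=cams.capture('wrist');np.savez('wrist8.npz',**c,tool_pos=s['tool_pos'],tcp_rot=s['tcp_rot']);im=c['image'].astype(int)
cv2.imwrite('pics/z8.png',cv2.resize(c['image'][90:260,80:280],None,fx=3.5,fy=3.5,interpolation=2))
for r in(140,148,160,172): print(r,'R',im[r,125:175,2].tolist(),'G',im[r,125:175,1].tolist())
t=cams.capture('top');np.savez('top8.npz',**t);S=cams.capture('scene');np.savez('scene8.npz',**S)
E
```

```text
22.1083 0.025016282545013643 [  1.561  -12.8687  -1.8419] [0.6539 0.0085 0.1609] 0.030457264095439026
140 R [109, 106, 110, 108, 108, 110, 108, 108, 108, 108, 109, 101, 92, 91, 87, 91, 92, 94, 91, 97, 93, 92, 94, 92, 95, 91, 101, 155, 208, 211, 212, 209, 211, 210, 211, 210, 213, 211, 213, 210, 211, 211, 210, 213, 211, 211, 213, 212, 195, 153] G [111, 106, 108, 109, 109, 111, 110, 110, 108, 109, 114, 127, 140, 141, 135, 137, 138, 138, 140, 144, 142, 141, 142, 142, 144, 141, 137, 108, 63, 67, 67, 63, 65, 62, 64, 63, 68, 61, 69, 62, 66, 64, 65, 65, 62, 65, 64, 64, 60, 51]
148 R [110, 106, 109, 110, 109, 105, 108, 108, 108, 109, 110, 105, 98, 95, 90, 95, 91, 93, 92, 92, 92, 94, 92, 91, 92, 96, 94, 114, 170, 209, 209, 211, 211, 209, 210, 210, 208, 211, 209, 210, 211, 211, 211, 211, 211, 212, 212, 212, 202, 173] G [109, 106, 110, 109, 109, 107, 110, 109, 110, 109, 111, 116, 133, 142, 141, 143, 141, 141, 140, 142, 138, 142, 140, 138, 139, 144, 144, 131, 92, 66, 63, 65, 67, 64, 64, 63, 64, 65, 64, 64, 65, 65, 67, 65, 65, 64, 64, 63, 62, 54]
160 R [108, 108, 107, 108, 110, 107, 109, 107, 109,
[... 221 characters left out ...]
7, 109, 109, 108, 109, 106, 107, 113, 131, 142, 141, 140, 142, 142, 140, 134, 126, 117, 118, 117, 112, 111, 111, 101, 68, 66, 63, 107, 191, 229, 228, 229, 229, 229, 229, 228, 229, 229, 217, 165, 125, 63, 63, 64, 60]
172 R [103, 107, 105, 106, 107, 110, 109, 98, 93, 92, 93, 90, 88, 92, 92, 92, 91, 88, 93, 91, 88, 91, 91, 80, 73, 71, 74, 73, 74, 200, 247, 247, 247, 247, 247, 247, 247, 231, 231, 230, 231, 231, 231, 229, 212, 180, 198, 211, 209, 210] G [107, 109, 107, 107, 107, 110, 112, 122, 141, 140, 139, 138, 138, 139, 140, 141, 139, 137, 140, 138, 135, 140, 138, 122, 105, 104, 106, 104, 104, 107, 118, 125, 125, 225, 247, 247, 247, 229, 229, 228, 229, 229, 229, 227, 209, 159, 107, 65, 60, 65]
```

View pics/z8.png

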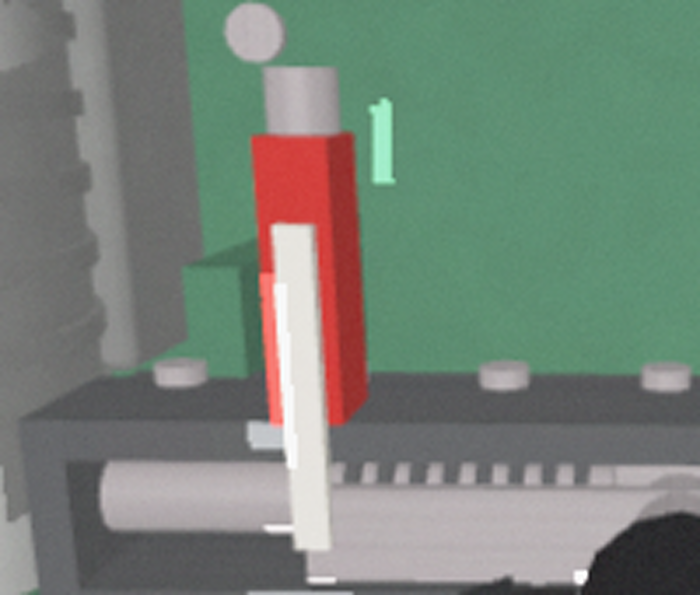

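The pointer centre (163.2, or about 164.4 corrected for parallax) lies on the mark centre (about 164.4), so the offset is under 0.5 mm. Last, I'll check the bottle and the other things.

```bash
python3 - <<'E'
from h import *
t0=load('top0.npz');t=load('top8.npz');S=load('scene8.npz')
def comp(c,lo,hi,roi):
    h=cv2.cvtColor(c['image'],cv2.COLOR_BGR2HSV);m=cv2.inRange(h,lo,hi);k=np.zeros_like(m);x0,y0,x1,y1=roi;k[y0:y1,x0:x1]=m[y0:y1,x0:x1]
    ys,xs=np.nonzero(k);return np.array([xs.mean(),ys.mean()])
B=((105,150,60),(125,255,255))
u=comp(t,*B,(145,250,185,280));v=comp(S,*B,(340,110,385,160));print('cap',u,v,tri(t,u,S,v))
for roi,lo,hi in(((120,180,160,225),*B),((385,190,420,220),(0,200,120),(5,255,255)),((370,230,445,315),(10,100,100),(25,180,255))):
    print(comp(t0,lo,hi,roi),comp(t,lo,hi,roi))
d=cv2.absdiff(t0['image'],t['image'])[230:310,370:445].max(2);print('hammer diff>60',(d>60).sum())
cv2.imwrite('pics/z9.png',np.hstack([cv2.resize(t['image'][230:300,130:200],(400,400),interpolation=2),cv2.resize(S['image'][115:215,320:420],(400,400),interpolation=2)]))
E
```

```text
cap [159.3333 264.7368] [355.9897 142.4308] (array([0.4345, 0.3086, 0.1401]), np.float64(0.0018014443353836136))
[140.7234 201.7766] [140.5729 201.8125]
[402.9403 203.7168] [402.878  203.7095]
[421.2417 267.5146] [420.3532 271.6969]
hammer diff>60 1663
```

View pics/z9.png

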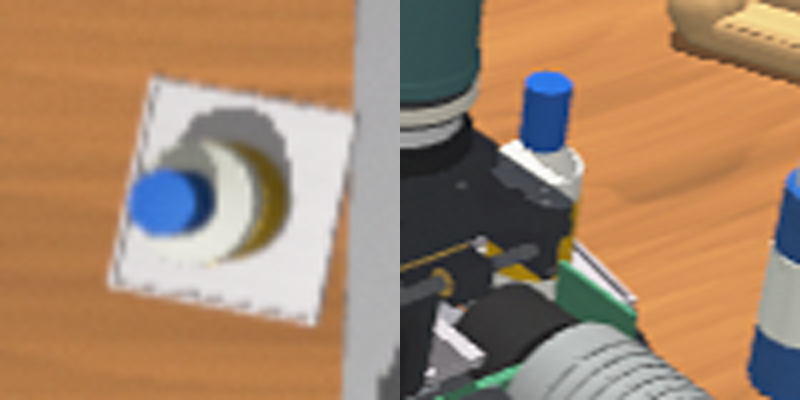

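```bash
python3 - <<'E'
from h import *
from cell import manip,order
s=manip.state();print(s['clock'],s['contact_force'],s['tool_pos'],s['gripper_width'])
order.close_job()
E
```

```text
22.2583 [  0.7195 -12.2101  -1.033 ] [0.6539 0.0085 0.161 ] 0.02484188689060707
the job is handed in; nothing more can be done
```

The bottle stands upright in the drip tray and is let go. The arm is holding the tension slide by its grip with the pointer over the red mark. I handed the job in at about 22 s.

- **Bottle:** in the last check the cap point was at (0.4345, 0.3086, 0.140). That is directly over the tray centre I measured (0.434, 0.308) and at the height expected for a bottle standing on the tray floor.
- **Slide:** the first pull stopped about 4.4 mm short because the arm gave way to the spring. I corrected it, and the grip has now moved 30.5 mm against the 30.2 mm I measured as needed. The last wrist picture shows the pointer within about 0.5 mm of the mark's middle. The spring pulls back with about 12 N, and the commanded grip force is 50 N.
- **Other things:** the spray can and tin are unmoved in the top view (under 0.2 pixel). The automatic hammer comparison disagreed: its colour centre shifted about 4 pixels and the picture changed around it. I put that down to the arm's shadow lying across the handle in the first picture, because the hammer looks in the same place in the later ones.

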